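Draw the coupler's coil sled out past its spring catch

ROBOT

A 7-joint arm with a two-finger parallel gripper is mounted at the origin on the work surface. World frame = base frame: x ahead of the robot, y to its left, z up, the work surface at z = 0. Lengths are in m, angles in rad, forces in N, time in s.
With the tool pointing down it reaches from about 0.425 to 0.875 m from the base axis. Payload 4.7 kg.
Tool frame: the origin (TCP) lies at the very end of the fingers, on their centre line; the grasp point (between the pads) lies 19 mm behind it (grip_point_offset is the distance from the TCP to the grasp point, in m); x points along the fingers, z is the direction in which the jaws open and shut, and the axes are right-handed (so a half turn about x gives the same grasp; the last joint's range is limited). The gripper opens to 87 mm and grips with 3 to 60 N. Pads are 19 mm wide; open, the fingers measure 117 mm over their backs; the gripper's body (75 mm by 190 mm) begins 51 mm behind the grasp point.
Start: joints at [1.167, 0.321, -0.07, 1.45, 0.023, 1.371, -0.057], TCP at [0.264, -0.594, 0.186] pointing down, gripper open.
Joint ranges: [-2.86, 2.86], [-0.3, 2.09], [-1.38, 1.24], [0.06, 2.45], [-1.56, 4.7], [0.09, 2.05], [-2.69, 2.69]. Speed limits (rad/s): [2.57, 2.57, 3.14, 3.14, 3.14, 3.14, 3.14].

INTERFACE

Orientations are given as a rotation vector (axis times angle).
In Python, from bench import get_state, get_image, calibration, close_job, grip_point_offset gives the robot as it stands.
- The arm moves only by the tool play_rows, never from a script. Its argument "targets" is a list of rows, each an object with "claw": the closure, from 0 (fully open) to 1 (shut); "linear": the shift along the tool's x, y, z as a fraction of full scale, a list of three; "rotation": the turn, a rotation vector about the tool's x, y, z as a fraction of full scale, a list of three. In form: [{"claw": claw, "linear": [x, y, z], "rotation": [wx, wy, wz]}, ...]. A call has 1 to 10 rows; each row shifts and turns the pose as measured when the row begins, along the tool's axes as they then stand; what a row does not reach is not made up. Full scale, the value 1, is 2.5 cm for a shift and 90 degrees for a turn. A row lasts 1/12 s, in which the tool goes at most 41.7 mm and 7.16 degrees, less where a joint would pass 70% of its speed; a pose out of reach is approached as far as the arm can. A call with a number of a shift or a turn outside -1 to 1 is refused whole. A call with a gripper value outside its range is refused whole. The fingers move at their own pace and stop on an object; "newtons" is the grip in N (left out, the last holds). Time passes only in rows, so rows that do not move let the fingers close. It gives the time, the measured TCP pose, the force and the opening at its end, in the units of the state.
- get_state(): the state, without advancing time (a new reading comes with each control period).
- get_image(name): name is "scene" or "top" or "wrist"; returns the picture (400x640x3 uint8, blue, green, red); there is no depth.
- calibration(name): a dict with "fx", "fy", "cx", "cy" (pixels), "dist_coeffs" ([k1, k2, p1, p2, k3] as OpenCV has them; the pictures are not rectified), "rvec" (rotation vector, rad) and "tvec" (3), from world to camera coordinates, as OpenCV has them; the wrist camera has in their place "hand_eye" (4x4, takes a point from camera to tool coordinates, whose origin is the TCP and whose axes are the tool frame's). Camera axes: x right, y down, z forward; pixel columns grow to the right and rows downward; lengths in m; the calibration is good to about 2 mm. A picture is of the moment at which its call begins: read the wrist's pose just before it. calibration takes no time and is no camera call.
- close_job(): hands the job in, once; it reports no verdict.
The state is a dict: "time": time; "joint_positions": joint angles; "qd": joint speeds; "joint_torque": joint torques, N m; "position": TCP position; "tool_rot": TCP orientation; "ft_force": force on the tool from outside, world axes, zero at the start; "torque": the same for the moment, N m; "grip_width": opening from 0.0 (shut) to 1.0 (fully open).
Only numpy, scipy, OpenCV 4.12 (cv2) and the standard library are available. Lean on these libraries where they do the work, as an engineer would, in place of code of your own. Each camera call takes 0.05 s, during which the arm holds its last target. There are 200 camera calls.

TASK

Loosen the coupling of the link coupler: with the fingertips press down the brass spring catch that stands inside the sled's bow pull, and keeping it down, push on the inside of the bow so that the sled slides over the catch and out along its rails, away from the fixed coil, until the catch springs up in the sled's window and locks it there. Do not lift the sled off its rails, and leave the valves and the other loose things on the bench where they stand.

Things in the scene. Friction and masses are not known exactly. Their poses are not given: they have to be found in the camera images.
- coupler: link coupler, fixed: dark baseboard 330 mm long (its x) by 140 wide, flat aluminium deck 34 mm above the bench. Rails on both long sides (tops 50 mm above the bench, 86 mm apart in the clear) keep the sled down with their lips. A black fixed coil (to 117 mm above the bench) stands at the +x end. Origin: centre of underside; z up; the sled is drawn out towards -x.
- deck (a point): point on the deck (34 mm above the bench) right under the middle of the spring catch, on the coupler's centre line, 55 mm from the coupler's origin towards its -x; axes as the coupler's.
- catch (a joint): spring catch: oblong brass plunger 34 mm long (coupler x) by 26 wide that sinks into the deck. Value in m: 0 = up (top 16 mm above the deck), 0.0155 = down, level with the deck. 2.5 N starts it, 6 N holds it down; it springs back. Up, it blocks the sled's plate; above 0.010 the sled can pass over it and then keeps it down itself until the window comes over it.
- catch_top (a point): centre of the catch's top face; moves down with it.
- sled: coil sled, loose, held down by the rails' lips: black plate 150 mm long by 100 wide by 5 thick, underside 6 mm above the deck, 0.4 to 0.85 kg. From 75 mm behind the front edge lies a black coil with copper turns, top 117 mm above the bench. Origin: middle of the plate's front edge, underside; x points back to the fixed coil. It locks again 65 to 74 mm further out than it starts.
- bow (a point): middle of the inner side of the cross bar of the bow pull on the sled's front: a U of 10 mm steel bar, its axis 16 mm above the deck, clear inside 58 mm wide by 40 deep (plate's front edge to cross bar). At the start the catch stands inside it, some 4 mm from the cross bar. The fingers push here towards the sled's -x.
- window (a point): centre, at the underside, of the rectangular window in the sled's plate, 40 mm long by 44 wide, 50 mm behind the sled's front edge; the catch springs up in it when it stands within 3 mm of the middle of the catch.
- valve_a: tall glass power valve, loose, standing 147 mm high beside the coupler, 60 mm thick, black base 46 mm wide; origin under its base.
- valve_b: the other glass power valve, the same size, loose, standing near the coupler; origin under its base.
- coil_form: spare coil form, loose: black spool standing 90 mm high, 52 mm wide flanges, copper turns; origin under its base.
- screwdriver: screwdriver, loose, lying 170 mm long; origin at the middle of its underside.
- ashtray: round tin ashtray of black knobs, loose, 110 mm wide, 22 mm high; origin under its base.
- stake: copper earth stake with a brass clamp, loose, lying, about 420 mm long and 16 mm thick; origin near its middle at bench level.
Not all that is in view belongs to the job. What is shaped like the sled but purple is not meant.

How it is judged:
By the outcome, as a careful person would: the job done as asked, in the order asked, and still so for the second after the job is handed in, with the robot touching nothing.
It also fails if it takes over 40 s, if anything falls off the work surface, if the arm or the gripper's body presses on something with over 40 N, if the wrist force passes 120 N, or if a joint passes its speed limit or range.

## Working session

There is one attempt and no reset: what is moved stays moved. The work goes in short steps, Python scripts to look and compute and a tool call to move; the robot and the scene stay as the last step left them, time stands still between calls to the robot, and variables do not carry over. Pictures are saved under pics/ and viewed, about 8 in all and at most 12, crops included, and the job is handed in when it is done.

Besides the shell and the picture viewer there is one more tool, called after "Request:" by a JSON object that holds its "op" and its "data". play_rows: Moves the arm, as the interface text tells. Shift numbers are shares of 2.5 cm and turn numbers shares of 90 degrees, none past 1 either way. Its arguments: {"type":"object","properties":{"targets":{"type":"array"},"newtons":{"type":"number"}},"required":["targets"]}

```bash
mkdir -p pics; cat > h.py <<'E'
import numpy as np, cv2
from bench import get_state, get_image, calibration
from scipy.spatial.transform import Rotation as R
def cam(name, st=None):
    c=calibration(name); K=np.array([[c['fx'],0,c['cx']],[0,c['fy'],c['cy']],[0,0,1.]]); d=np.array(c['dist_coeffs'],float)
    if 'hand_eye' in c:
        st=st or get_state(); T=np.eye(4); T[:3,:3]=R.from_rotvec(st['tool_rot']).as_matrix(); T[:3,3]=st['position']
        M=np.linalg.inv(T@np.array(c['hand_eye'])); 
    else:
        M=np.eye(4); M[:3,:3]=R.from_rotvec(np.ravel(c['rvec'])).as_matrix(); M[:3,3]=np.ravel(c['tvec'])
    return K,d,M
def px2w(C,uv,z):
    K,d,M=C; p=cv2.undistortPoints(np.array(uv,float).reshape(-1,1,2),K,d).reshape(-1,2)
    o=-M[:3,:3].T@M[:3,3]; r=np.c_[p,np.ones(len(p))]@M[:3,:3]
    return o+r*((z-o[2])/r[:,2])[:,None]
def w2px(C,P):
    K,d,M=C; return cv2.projectPoints(np.array(P,float).reshape(-1,3),cv2.Rodrigues(M[:3,:3])[0],M[:3,3],K,d)[0].reshape(-1,2)
E
python3 - <<'E'
from h import *
s=get_state(); print(s)
for n in ['scene','top']: cv2.imwrite(f'pics/{n}1.png',get_image(n))
for n in ['scene','top']: print(calibration(n))
E
```

```text
{'time': 0.0, 'joint_positions': array([ 1.16708772,  0.32183366, -0.07007192,  1.45167879,  0.02259291,
        1.37080669, -0.05690255]), 'qd': array([-0.00063901, -0.00132785, -0.00028355,  0.00184317,  0.00152745,
        0.00159811, -0.00041566]), 'joint_torque': array([-3.37180663e-04, -4.91292143e+01, -4.04343372e-01, -3.12525487e+01,
       -6.40537427e-02,  4.37344343e-02,  1.99689430e-04]), 'position': array([ 0.26343277, -0.59353457,  0.18505267]), 'tool_rot': array([ 0.89718222,  1.38008912, -0.89557826]), 'ft_force': array([0.36755966, 0.5590294 , 0.14187679]), 'torque': array([-0.00234252,  0.02382195, -0.05365395]), 'grip_width': 0.9995607380444645}
{'fx': 421.44239173332477, 'fy': 421.44239173332477, 'cx': 324.2521057743072, 'cy': 203.82156916107058, 'dist_coeffs': array([0.03880875, 0.        , 0.        , 0.        , 0.        ]), 'rvec': array([ 1.97483462,  1.74899928, -0.54014512]), 'tvec': array([-0.19586323, -0.36747746,  1.63250452])}
{'fx': 408.44893353728446, 'fy': 408.44893353728446, 'cx': 320.4533911656047, 'cy': 199.87688181260015, 'dist_coeffs': array([-0.06491855,  0.        ,  0.        ,  0.        ,  0.        ]), 'rvec': array([ 2.11240971, -2.12996032,  0.18291052]), 'tvec': array([0.13441878, 0.54055532, 1.15849512])}
```

View pics/scene1.png

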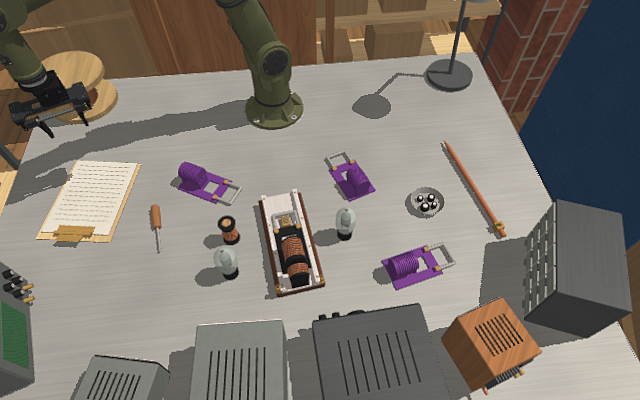

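View pics/top1.png

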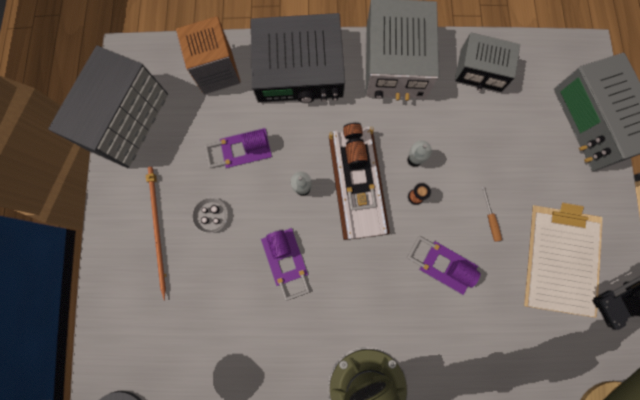

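The scene picture shows the coupler at about (290,240), with a valve on each side and the spool at (228,230). The top picture shows it at about (358,183), with its bow end towards the robot at (362,205). I'll enlarge that area.

```bash
python3 - <<'E'
import cv2
a=cv2.imread('pics/top1.png')[110:250,280:450]; cv2.imwrite('pics/topc.png',cv2.resize(a,None,fx=4.5,fy=4.2857,interpolation=cv2.INTER_CUBIC)[:600])
E
```

```text
(no output)
```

View pics/topc.png

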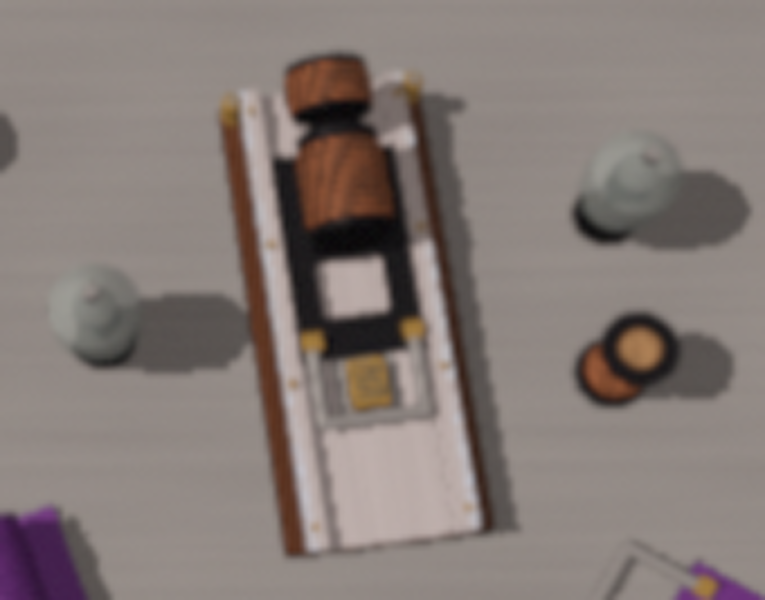

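```bash
python3 - <<'E'
from h import *
C=cam('top')
f=lambda q,z: px2w(C,[(280+(x+.5)/4.5-.5,110+(y+.5)/4.2857-.5) for x,y in q],z)
L=f([(252,112),(271,244),(294,384),(316,526)],.05);Rr=f([(422,226),(445,366),(467,508)],.05)
print(L,Rr)
for P in(L,Rr):
    d=P[0]-P[-1]; print(np.degrees(np.arctan2(d[1],d[0])))
print('mid',(L[1:]+Rr)/2)
print('catch',f([(370,384)],.05))
print('bow in corners/axis', f([(325,418),(430,410)],.055))
print('win',f([(317,262),(383,258),(390,312),(327,318)],.045))
print('valves', f([(605,215),(100,340),(612,375)],.0))
s=get_state();print(R.from_rotvec(s['tool_rot']).as_matrix())
E
```

```text
[[0.74024052 0.08223933 0.05      ]
 [0.64296391 0.07096839 0.05      ]
 [0.54298989 0.05745573 0.05      ]
 [0.44457543 0.04495145 0.05      ]] [[ 0.65509327 -0.03028812  0.05      ]
 [ 0.55473051 -0.0422876   0.05      ]
 [ 0.45594484 -0.05338558  0.05      ]]
7.187924038209527
6.615672136802844
mid [[ 0.64902859  0.02034014  0.05      ]
 [ 0.5488602   0.00758407  0.05      ]
 [ 0.45026014 -0.00421707  0.05      ]]
catch [[0.54252496 0.00748254 0.05      ]]
bow in corners/axis [[ 0.51818432  0.03791612  0.055     ]
 [ 0.52310281 -0.03079062  0.055     ]]
win [[ 0.63095145  0.0402063   0.045     ]
 [ 0.63344084 -0.00404139  0.045     ]
 [ 0.5944896  -0.00762305  0.045     ]
 [ 0.59058329  0.03439962  0.045     ]]
valves [[ 0.67640253 -0.16494551  0.        ]
 [ 0.58589659  0.18792973  0.        ]
 [ 0.55683849 -0.16374762  0.        ]]
[[-7.75363878e-04  9.13975509e-01  4.05768614e-01]
 [ 1.51064419e-03  4.05769344e-01 -9.13974265e-01]
 [-9.99998558e-01 -9.56906326e-05 -1.69531068e-03]]
```

Request:
{"op": "play_rows", "data": {"targets": [{"claw":1,"linear":[-1,0,0],"rotation":[0,0,0]},{"claw":1,"linear":[-1,0,0],"rotation":[0.063,0,0]},{"claw":1,"linear":[-1,0,0],"rotation":[0.063,0,0]},{"claw":1,"linear":[0,0,0],"rotation":[0.063,0,0]},{"claw":1,"linear":[0,0.5,-0.8],"rotation":[0,0,0]},{"claw":1,"linear":[0,0.6,-1],"rotation":[0,0,0]},{"claw":1,"linear":[0,0.6,-1],"rotation":[0,0,0]},{"claw":1,"linear":[0,0.6,-1],"rotation":[0,0,0]},{"claw":1,"linear":[0,0.6,-1],"rotation":[0,0,0]},{"claw":1,"linear":[0,0,0],"rotation":[0,0,0]}], "newtons": 20}}

```text
time: 0.93
position: [0.3214, -0.4605, 0.2563]
tool_rot: [1.142, 1.27, -1.135]
ft_force: [1.2, 0.7, 0.6]
grip_width: 0.327
```

Request:
{"op": "play_rows", "data": {"targets": [{"claw":1,"linear":[0,0.6,-1],"rotation":[0,0,0]},{"claw":1,"linear":[0,0.6,-1],"rotation":[0,0,0]},{"claw":1,"linear":[0,0.6,-1],"rotation":[0,0,0]},{"claw":1,"linear":[0,0.6,-1],"rotation":[0,0,0]},{"claw":1,"linear":[0,0.6,-1],"rotation":[0,0,0]},{"claw":1,"linear":[0,0.6,-1],"rotation":[0,0,0]},{"claw":1,"linear":[0,0.6,-1],"rotation":[0,0,0]},{"claw":1,"linear":[0,0.6,-1],"rotation":[0,0,0]},{"claw":1,"linear":[0,0.6,-1],"rotation":[0,0,0]},{"claw":1,"linear":[0,0,0],"rotation":[0,0,0]}]}}

```text
time: 1.77
position: [0.4354, -0.2105, 0.254]
tool_rot: [1.142, 1.277, -1.137]
ft_force: [-0.8, 0.3, 1.9]
grip_width: 0.004
```

```bash
cat > go.py <<'E'
from h import *
import sys
# delta from TCP to a point given in the coupler frame relative to the catch (mm), z world (mm)
Y=np.radians(6.9); CT=np.array([.5425,.0070]); ex=np.array([np.cos(Y),np.sin(Y)]); ey=np.array([-ex[1],ex[0]])
def go(dx,dy,z):
    s=get_state(); A=R.from_rotvec(s['tool_rot']).as_matrix()
    p=np.r_[CT+(dx*ex+dy*ey)/1e3,z/1e3]
    q=np.array(s['position']); r=(q[:2]-CT)*1e3
    D=np.c_[np.array([0,0,-1.]),np.r_[ex,0],np.r_[-ey,0]]
    print('t',s['time'],'rel catch mm',r@ex,r@ey,'z',q[2]*1e3,'F',np.round(s['ft_force'],1),'w',s['grip_width'])
    print('linear units',np.round(A.T@(p-q)/.025,2),'rot units',np.round(R.from_matrix(A.T@D).as_rotvec()/(np.pi/2),3))
if __name__=='__main__': go(*map(float,sys.argv[1:4]))
E
python3 go.py -10 0 150
```

```text
t 1.7667 rel catch mm -132.46375596416118 -203.0834775628902 z 253.99434543898113 F [-0.8  0.3  1.9] w 0.004229832859461351
linear units [ 4.25  4.78 -8.15] rot units [-0.013 -0.011  0.008]
```

Request:
{"op": "play_rows", "data": {"targets": [{"claw":1,"linear":[0,0.6,-1],"rotation":[-0.013,-0.011,0.008]},{"claw":1,"linear":[0,0.6,-1],"rotation":[0,0,0]},{"claw":1,"linear":[0,0.6,-1],"rotation":[0,0,0]},{"claw":1,"linear":[0,0.6,-1],"rotation":[0,0,0]},{"claw":1,"linear":[0.4,0.6,-1],"rotation":[0,0,0]},{"claw":1,"linear":[0.8,0.6,-1],"rotation":[0,0,0]},{"claw":1,"linear":[1,0.6,-1],"rotation":[0,0,0]},{"claw":1,"linear":[0.8,0.4,-1],"rotation":[0,0,0]},{"claw":1,"linear":[0,0,0],"rotation":[0,0,0]}]}}

```text
time: 2.52
position: [0.5297, 0.0094, 0.1758]
tool_rot: [1.122, 1.261, -1.119]
ft_force: [-1.6, 0.8, -0.5]
grip_width: 0.001
```

```bash
python3 go.py -10 0 150; python3 - <<'E'
from h import *
s=get_state(); im=get_image('wrist'); cv2.imwrite('pics/w1.png',im); np.save('w1.npy',np.r_[s['position'],s['tool_rot']])
from go import CT,ex,ey
C=cam('wrist',s); print(calibration('wrist')['hand_eye'])
for n,dx,dy,z in [('catch',0,0,50),('bow',-21,0,50),('win',69,0,40)]: print(n,w2px(C,[np.r_[CT+(dx*ex+dy*ey)/1e3,z/1e3]]))
E
```

```text
t 2.5167 rel catch mm -12.46267284116039 3.941445530791523 z 175.7526345436752 F [-1.6  0.8 -0.5] w 0.0013682922574622825
linear units [1.03 0.1  0.16] rot units [-0.001  0.    -0.002]
[[ 3.53333402e-04 -3.07431552e-01  9.51570132e-01 -1.98090729e-01]
 [ 5.79007100e-04 -9.51569969e-01 -3.07431714e-01  8.45936486e-02]
 [ 9.99999770e-01  6.59591756e-04 -1.58216403e-04  9.42048582e-04]
 [ 0.00000000e+00  0.00000000e+00  0.00000000e+00  1.00000000e+00]]
catch [[328.12914279 172.22611224]]
bow [[328.08716645 190.04990577]]
win [[328.18830709 108.61965896]]
```

View pics/w1.png

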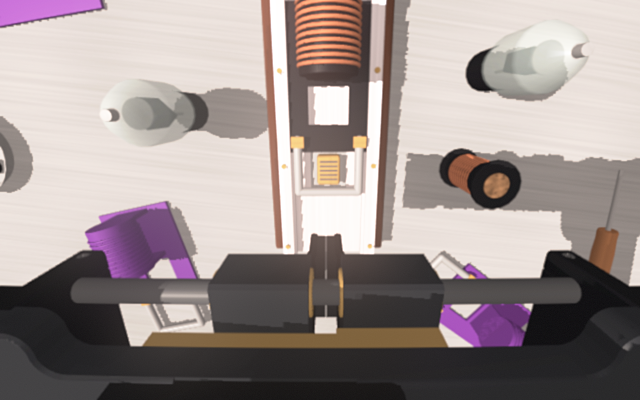

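The wrist view agrees with the prediction to within about 3 px: catch at about (328,170), bow inner edge at row 188. I'll enlarge it to refine.

```bash
python3 - <<'E'
import cv2
a=cv2.imread('pics/w1.png')[85:205,270:390]; cv2.imwrite('pics/w1c.png',cv2.resize(a,None,fx=5,fy=5,interpolation=cv2.INTER_CUBIC))
E
```

```text
(no output)
```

View pics/w1c.png

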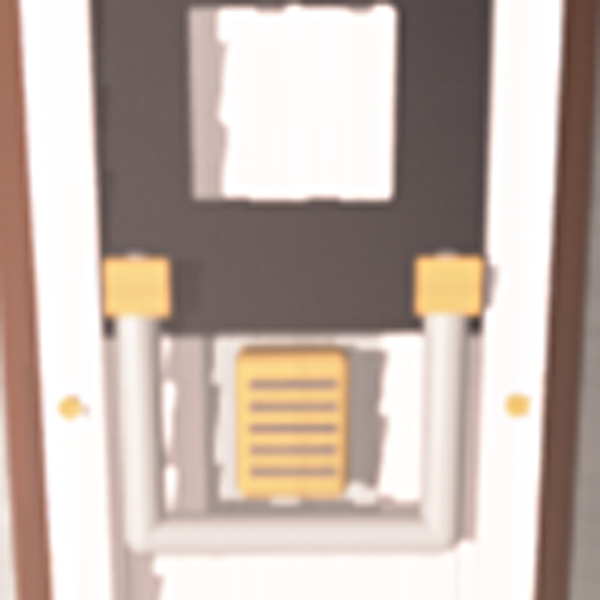

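```bash
python3 - <<'E'
from h import *
from go import CT,ex,ey
a=np.load('w1.npy'); C=cam('wrist',dict(position=a[:3],tool_rot=a[3:]))
for n,x,y,z in [('catch',293,418,.05),('catch rear',293,346,.05),('catch front',293,490,.05),('bow',293,513,.05),('bow@.053',293,513,.053),('plate',290,331,.045),('win',293,102,.043),('scrL',70,406,.05),('scrR',517,406,.05)]:
    p=px2w(C,[(270+(x+.5)/5-.5,85+(y+.5)/5-.5)],z)[0,:2]; r=(p-CT)*1e3; print(n,r@ex,r@ey)
E
```

```text
catch 4.6358751464641275 -0.06935439645781731
catch rear 20.907708671304203 -0.031156367197393037
catch front -12.126120748390983 -0.10911823203086604
bow -17.588706075206517 -0.1221646606915004
bow@.053 -16.764172463893367 -0.09263456804166177
plate 23.509848486685044 0.604397608893271
win 72.78656542863463 0.02330934896340267
scrL 7.426464157554247 50.17266876623079
scrR 7.385153171959315 -50.54180145781692
```

Request:
{"op": "play_rows", "data": {"targets": [{"claw":1,"linear":[1,0.38,0.16],"rotation":[0,0,0]},{"claw":1,"linear":[1,0,0],"rotation":[0,0,0]},{"claw":1,"linear":[1,0,0],"rotation":[0,0,0]},{"claw":1,"linear":[0.9,0,0],"rotation":[0,0,0]},{"claw":1,"linear":[0.5,0,0],"rotation":[0,0,0]},{"claw":1,"linear":[0,0,0],"rotation":[0,0,0]},{"claw":1,"linear":[0,0,0],"rotation":[0,0,0]}]}}

```text
time: 3.15
position: [0.5432, -0.0069, 0.0662]
tool_rot: [1.125, 1.247, -1.126]
ft_force: [-0.4, 0.0, 0.4]
grip_width: 0.011
```

```bash
python3 go.py -3 0 37; python3 - <<'E'
from h import *
im=get_image('wrist'); s=cv2.resize(im[60:360,170:490],None,fx=2,fy=2,interpolation=cv2.INTER_CUBIC)
cv2.imwrite('pics/w2.png',s)
E
```

```text
t 3.15 rel catch mm -0.9284492725416057 -13.904477578791381 z 66.15745887064179 F [-0.4  0.   0.4] w 0.010586221460270521
linear units [ 1.16 -0.1  -0.57] rot units [-0.006  0.006 -0.005]
```

View pics/w2.png

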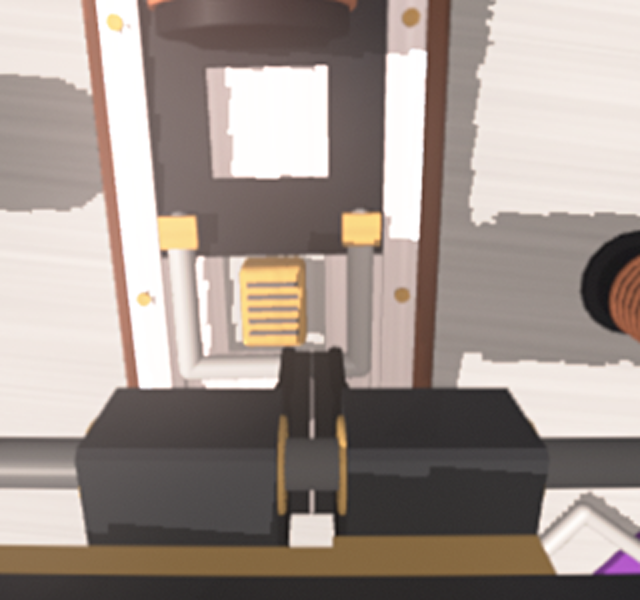

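The picture shows the fingertips at (312,350), to the right of the catch at (272,300). That matches the measured 14 mm sideways drift. I'll correct it before pressing.

Request:
{"op": "play_rows", "data": {"targets": [{"claw":1,"linear":[0,-0.08,-0.5],"rotation":[-0.006,0.006,-0.005]},{"claw":1,"linear":[0,0,0],"rotation":[0,0,0]},{"claw":1,"linear":[0,0,0],"rotation":[0,0,0]}]}}

```text
time: 3.45
position: [0.542, 0.0048, 0.0698]
tool_rot: [1.123, 1.26, -1.119]
ft_force: [-0.7, -0.6, -0.7]
grip_width: 0.006
```

```bash
python3 go.py -3 0 37
```

```text
t 3.45 rel catch mm -0.7192571340561021 -2.1565485838607987 z 69.80904370487347 F [-0.7 -0.6 -0.7] w 0.005509815939981258
linear units [ 1.31 -0.1  -0.09] rot units [-0.001  0.001 -0.002]
```

Request:
{"op": "play_rows", "data": {"targets": [{"claw":1,"linear":[0.25,-0.1,-0.09],"rotation":[-0.001,0.001,-0.002]},{"claw":1,"linear":[0.25,0,0],"rotation":[0,0,0]},{"claw":1,"linear":[0,0,0],"rotation":[0,0,0]},{"claw":1,"linear":[0,0,0],"rotation":[0,0,0]}]}}

```text
time: 3.78
position: [0.5407, 0.0077, 0.0584]
tool_rot: [1.121, 1.261, -1.116]
ft_force: [-1.0, 0.0, 0.6]
grip_width: 0.004
```

```bash
python3 go.py -3 0 37
```

```text
t 3.7833 rel catch mm -1.6830264823554721 0.8933545569968766 z 58.39094294566235 F [-1.   0.   0.6] w 0.00414744952684968
linear units [ 0.86 -0.06  0.04] rot units [ 0.001  0.    -0.003]
```

Request:
{"op": "play_rows", "data": {"targets": [{"claw":1,"linear":[0.3,-0.05,0.03],"rotation":[0,0,0]},{"claw":1,"linear":[0.25,0,0],"rotation":[0,0,0]},{"claw":1,"linear":[0.2,0,0],"rotation":[0,0,0]},{"claw":1,"linear":[0,0,0],"rotation":[0,0,0]}]}}

```text
time: 4.12
position: [0.5392, 0.0064, 0.0373]
tool_rot: [1.121, 1.261, -1.117]
ft_force: [-0.4, -0.2, -1.0]
grip_width: 0.005
```

```bash
python3 go.py -3 0 37
```

```text
t 4.1167 rel catch mm -3.3966654936856644 -0.1905488729929477 z 37.34733455532621 F [-0.4 -0.2 -1. ] w 0.00503653644903943
linear units [ 0.01  0.02 -0.01] rot units [ 0.     0.    -0.002]
```

The height is reached, but the force does not show the spring. I'll look before pushing.

```bash
python3 - <<'E'
from h import *
for i in range(3):
    im=get_image('wrist'); print(get_state()['ft_force'],get_state()['position'])
sc=get_image('scene')
s=cv2.resize(im[110:260,220:420],None,fx=4,fy=4,interpolation=cv2.INTER_CUBIC)
cv2.imwrite('pics/w3.png',s)
E
```

```text
[ 0.5075744  -0.10185498 -0.52507492] [0.53937318 0.00641878 0.03774077]
[ 0.29241471 -0.03505421 -0.04218104] [0.53983776 0.00651458 0.03827736]
[ 0.26257523 -0.03841164  0.22298317] [0.54018762 0.00655463 0.03870753]
```

View pics/w3.png

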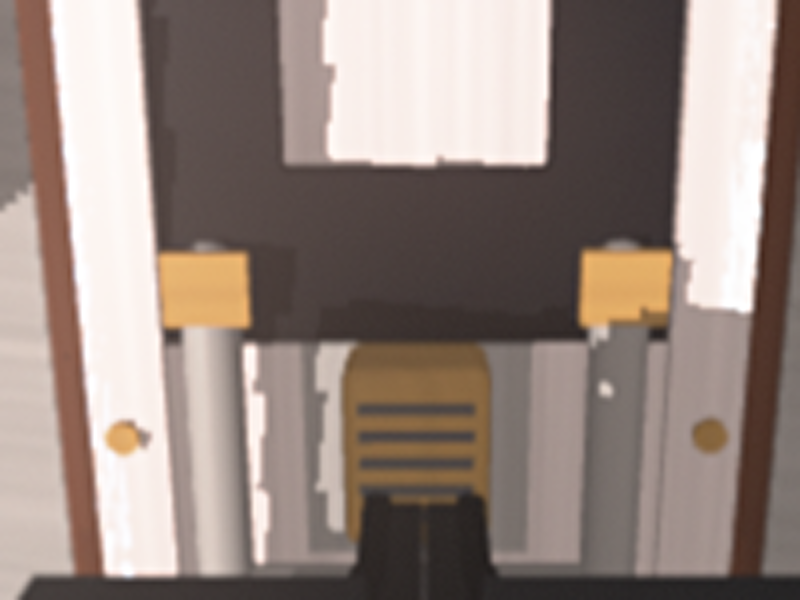

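```bash
python3 - <<'E'
from h import *
from go import CT,ex,ey
s=get_state(); C=cam('wrist',s)
pr=lambda dx,dy,z:(w2px(C,[np.r_[CT+(dx*ex+dy*ey)/1e3,z/1e3]])[0]-[219.6,109.6])*4
for z in(50,46,42,38):
    print(z,'rearL',pr(20,13,z),'rearR',pr(20,-13,z),'midL',pr(4,13,z),'midR',pr(4,-13,z),'frontL',pr(-13.5,13,z))
print('screw',pr(7.4,50,50),pr(7.4,-50,50),'plate front',pr(23,0,45),pr(23,0,40), 'winfront',pr(53,22,45),pr(53,-22,45))
print(s['position'],s['joint_torque'])
E
```

```text
50 rearL [340.67703097 369.20071268] rearR [494.35813564 369.40185521] midL [342.53322605 456.95091926] midR [492.52066035 457.1412741 ] frontL [344.49016286 548.15853079]
46 rearL [342.24097018 362.00416648] rearR [493.00937506 362.20197962] midL [344.02374696 448.30268463] midR [491.23956567 448.49004633] frontL [345.90486015 538.09410469]
42 rearL [343.74689477 355.07534806] rearR [491.71064853 355.26994564] midL [345.46041126 439.96803569] midR [490.00476272 440.15250276] frontL [347.26990097 528.38443688]
38 rearL [345.19796529 348.39963021] rearR [490.45923011 348.59111996] midL [346.84607413 431.93028909] midR [488.81379715 432.11195486] frontL [348.58783914 519.01120407]
screw [128.03455333 438.25945466] [706.96447841 438.99914635] plate front [417.6523976 343.7699484] [417.78067078 335.57262492] winfront [284.22855478 169.44715223] [551.05409672 169.81985255]
[0.54045502 0.00659612 0.03899058] [ 2.39473680e-02 -3.67520213e+01 -4.10003990e+00 -2.71794122e+01
 -6.93105074e-03 -9.27596027e-02 -8.70611857e-04]
```

```bash
python3 - <<'E'
from h import *
c=calibration('wrist'); print({k:c[k] for k in('fx','cx','cy','dist_coeffs')})
C=cam('wrist',dict(position=[0,0,0],tool_rot=[0,0,0.]))
for p in [(0,0,0),(0,9.5,0),(0,-9.5,0),(0,0,15),(0,0,-15),(-19,9.5,0)]: 
    u=w2px(C,[np.array(p)/1e3])[0]; print(p,u,(u-[219.6,109.6])*4)
E
```

```text
{'fx': 291.66654882327435, 'cx': 325.5136592550563, 'cy': 199.1818348726833, 'dist_coeffs': array([-0.02756962,  0.        ,  0.        ,  0.        ,  0.        ])}
(0, 0, 0) [324.26333447 225.81401605] [418.65333789 464.85606422]
(0, 9.5, 0) [324.2534276  213.72548701] [418.61371039 416.50194803]
(0, -9.5, 0) [324.27308515 237.57054105] [418.69234061 511.8821642 ]
(0, 0, 15) [344.65228239 225.82459168] [500.20912954 464.89836672]
(0, 0, -15) [303.87585011 225.79625877] [337.10340045 464.78503508]
(-19, 9.5, 0) [324.12564751 223.88485324] [418.10259002 457.13941295]
```

```bash
python3 - <<'E'
from h import *
from go import CT,ex,ey
s=get_state(); p=np.array(s['position']); print(p, s['ft_force'])
out=[]
for n in('scene','top'):
    im=get_image(n); C=cam(n)
    P=[p]+[np.r_[CT+(dx*ex+dy*ey)/1e3,z/1e3] for dx,dy,z in((3,0,50),(-18,0,50))]
    u=w2px(C,P); c=u[0].astype(int); o=c-[35,45]
    cr=cv2.resize(im[o[1]:o[1]+75,o[0]:o[0]+50],None,fx=8,fy=8,interpolation=cv2.INTER_CUBIC)
    print(n,'TCP,catch,bow in crop',(u-o+.5)*8)
    cv2.imwrite(f'pics/{n}_raw2.png',im); out.append(cr)
cv2.imwrite('pics/pair.png',np.hstack(out))
E
```

```text
[0.54045502 0.00659612 0.03899058] [ 0.3817813   0.41806602 -0.16416003]
scene TCP,catch,bow in crop [[284.80175141 370.1815139 ]
 [285.50017424 365.67138867]
 [275.25191345 320.78026441]]
top TCP,catch,bow in crop [[290.57169604 368.56530126]
 [290.79182228 349.88659679]
 [299.07241706 405.35919347]]
```

View pics/pair.png

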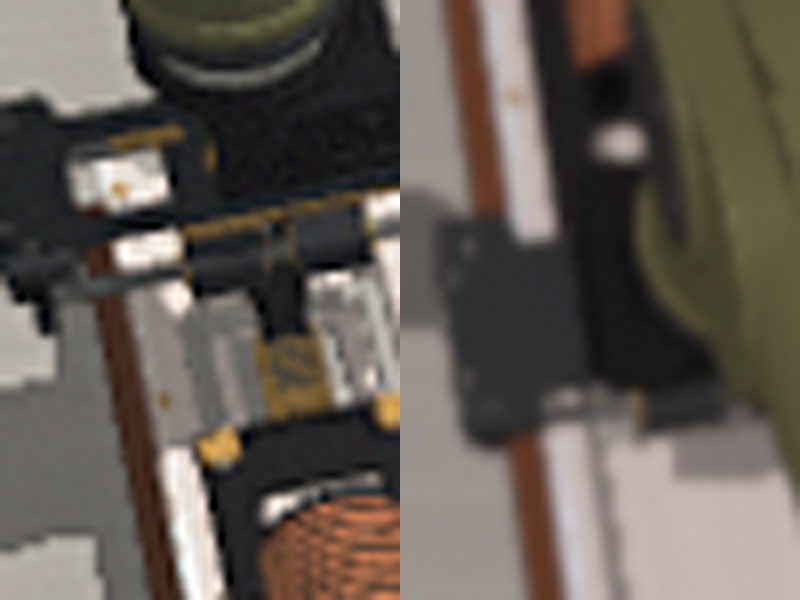

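```bash
python3 - <<'E'
from h import *
from go import CT,ex,ey
s=get_state(); p=np.array(s['position'])
S=cam('scene');W=cam('wrist',s); u=w2px(S,[p])[0]; o=u.astype(int)-[35,45]
a=np.array([285,336])/8-.5+o; b=np.array([425,495])/4+[219.6,109.6]
for bb in (b,[326,236]):
  for aa in (a,a+[0,1],a-[0,1]):
    n=[cv2.undistortPoints(np.array(q,float).reshape(1,1,2),C[0],C[1]).reshape(2,1) for C,q in((S,aa),(W,bb))]
    X=cv2.triangulatePoints(S[2][:3],W[2][:3],*n).ravel();X=X[:3]/X[3]; r=(X[:2]-CT)*1e3
    print(aa,bb,X,'rel',r@ex,r@ey,'z',X[2]*1e3, 'reproj',w2px(S,[X])[0])
r=(p[:2]-CT)*1e3;print(r@ex,r@ey)
# catch rear-edge/plate rows in scene for height check
pr=lambda dx,dy,z:(w2px(S,[np.r_[CT+(dx*ex+dy*ey)/1e3,z/1e3]])[0]-o+.5)*8
for z in(50,40): print(z,[np.round(pr(dx,dy,z)) for dx,dy in((20,13),(20,-13),(-14,13),(-14,-13))])
print('screw',pr(7.4,50,50),'plate',pr(23,0,45))
E
```

```text
[284.125 216.5  ] [325.85 233.35] [0.5568355  0.00839008 0.08834383] rel 14.398671400339364 -0.3422118336258806 z 88.34382533627335 reproj [283.81097541 216.48031483]
[284.125 217.5  ] [325.85 233.35] [0.54920717 0.00751182 0.07119599] rel 6.720077991689631 -0.29765991283399595 z 71.19598598240995 reproj [283.78554143 217.47837286]
[284.125 215.5  ] [325.85 233.35] [0.56424684 0.00924334 0.10500347] rel 21.858846722867035 -0.3855065024265627 z 105.00346752856176 reproj [283.83640315 215.48220339]
[284.125 216.5  ] [326, 236] [0.55190204 0.00791478 0.08088766] rel 9.44384274392764 -0.22137985236787475 z 80.88766099923461 reproj [283.73185807 216.46759259]
[284.125 217.5  ] [326, 236] [0.5436461  0.00697487 0.06274758] rel 1.1347821595218546 -0.1626362411046776 z 62.74758059876378 reproj [283.69864039 217.46424837]
[284.125 215.5  ] [326, 236] [0.55991113 0.00882654 0.09848461] rel 17.504461667305065 -0.2784043460752087 z 98.48461202333654 reproj [283.76507303 215.47084095]
-1.892055766400013 -0.1880987749966422
50 [array([328., 396.]), array([260., 410.]), array([310., 322.]), array([244., 336.])]
40 [array([329., 409.]), array([262., 423.]), array([312., 337.]), array([246., 350.])]
screw [416.33336646 348.70351028] plate [296.39894481 416.08595316]
```

Three cues say the catch is still up: no spring force, the groove spacing on the catch, and where the fingertip appears in the scene and wrist views. The real fingertip seems to be higher than the reported TCP. I'll go down in small steps and watch the force.

Request:
{"op": "play_rows", "data": {"targets": [{"claw":1,"linear":[0.12,-0.04,0],"rotation":[0,0,0]},{"claw":1,"linear":[0.1,0,0],"rotation":[0,0,0]},{"claw":1,"linear":[0,0,0],"rotation":[0,0,0]}]}}

```text
time: 4.67
position: [0.5403, 0.0064, 0.034]
tool_rot: [1.123, 1.257, -1.114]
ft_force: [0.2, 0.1, 0.5]
grip_width: 0.006
```

```bash
python3 go.py -3 0 37
```

```text
t 4.6667 rel catch mm -2.257018352993582 -0.3148906642922452 z 34.02521576903897 F [0.2 0.1 0.5] w 0.0064968926137747
linear units [-0.12 -0.03 -0.01] rot units [ 0.001  0.001 -0.005]
```

Request:
{"op": "play_rows", "data": {"targets": [{"claw":1,"linear":[0.12,0,0],"rotation":[0,0,0]},{"claw":1,"linear":[0,0,0],"rotation":[0,0,0]},{"claw":1,"linear":[0,0,0],"rotation":[0,0,0]}]}}

```text
time: 4.92
position: [0.5403, 0.0064, 0.0306]
tool_rot: [1.123, 1.257, -1.114]
ft_force: [0.2, 1.2, 0.3]
grip_width: 0.009
```

Request:
{"op": "play_rows", "data": {"targets": [{"claw":1,"linear":[0.12,0,0],"rotation":[0,0,0]},{"claw":1,"linear":[0,0,0],"rotation":[0,0,0]},{"claw":1,"linear":[0,0,0],"rotation":[0,0,0]}]}}

```text
time: 5.17
position: [0.5403, 0.0064, 0.0272]
tool_rot: [1.123, 1.257, -1.114]
ft_force: [1.0, -0.4, -1.3]
grip_width: 0.001
```

Request:
{"op": "play_rows", "data": {"targets": [{"claw":1,"linear":[0.12,0,0],"rotation":[0,0,0]},{"claw":1,"linear":[0,0,0],"rotation":[0,0,0]},{"claw":1,"linear":[0,0,0],"rotation":[0,0,0]}]}}

```text
time: 5.42
position: [0.5403, 0.0064, 0.0239]
tool_rot: [1.123, 1.257, -1.114]
ft_force: [0.2, 1.0, 0.3]
grip_width: 0.008
```

```bash
python3 - <<'E'
from h import *
from go import CT,ex,ey
F=[]
for i in range(4):
    s=get_state(); F.append(s['ft_force']); im=get_image('wrist')
print(np.round(F,2),s['position'],s['tool_rot'])
cv2.imwrite('pics/w4raw.png',im)
T=get_image('scene'); cv2.imwrite('pics/s4raw.png',T)
a=cv2.resize(im[110:260,250:400],(600,600),interpolation=cv2.INTER_CUBIC)
S=cam('scene'); u=w2px(S,[np.r_[CT,.05]])[0].astype(int); print(u)
b=cv2.resize(T[u[1]-37:u[1]+38,u[0]-12:u[0]+13],(200,600),interpolation=cv2.INTER_CUBIC)
cv2.imwrite('pics/w4.png',np.hstack([a,b]))
E
```

```text
[[ 0.24  0.99  0.25]
 [ 0.31 -1.02  0.23]
 [ 0.64 -0.    0.44]
 [ 0.02 -0.33  0.18]] [0.54028163 0.00636609 0.02396996] [ 1.12263553  1.25734402 -1.11387302]
[284 219]
```

View pics/w4.png

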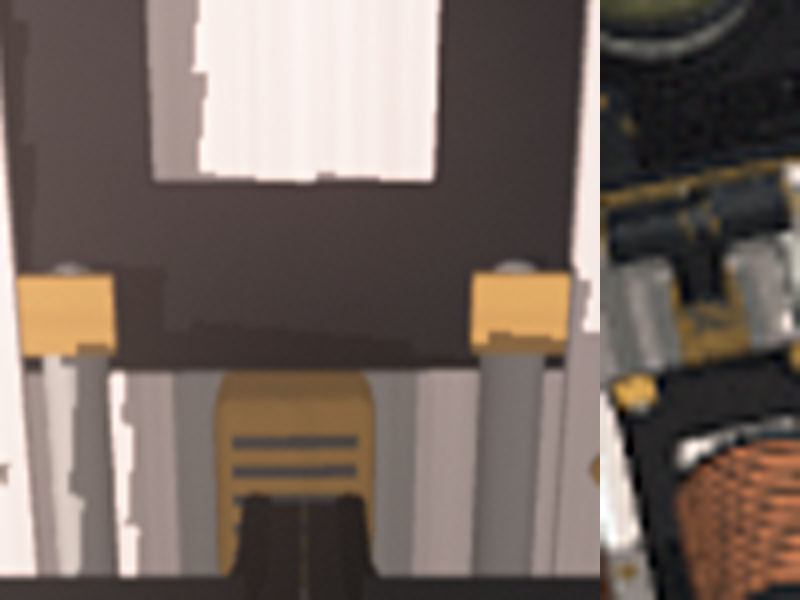

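```bash
python3 - <<'E'
from h import *
from go import CT,ex,ey
s=get_state(); 
for dz in (0,10,20,30):
    s2=dict(s); s2['position']=np.array(s['position'])+[0,0,dz/1e3]; W=cam('wrist',s2)
    pr=lambda dx,dy,z:np.round((w2px(W,[np.r_[CT+(dx*ex+dy*ey)/1e3,z/1e3]])[0]-[249.6,109.6])*4)
    print(dz,'win front corners',pr(53,22,45),pr(53,-22,45),'clamp',pr(30,34,50),pr(30,-34,50),'catch rear top',pr(20,13,50),pr(20,-13,50),'grooves',[pr(3+d,0,50)[1] for d in(10,5,0)],'down',[pr(3+d,0,36)[1] for d in(10,5,0)])
# tip x as function of half width
C=cam('wrist',dict(position=[0,0,0],tool_rot=[0,0,0.]))
for y in(9.5,7,5,2): print(y,[(x,np.round(w2px(C,[[x/1e3,y/1e3,0]])[0][1],1)) for x in range(0,-60,-6)])
E
```

```text
0 win front corners [152. 183.] [440. 183.] clamp [ 76. 336.] [516. 337.] catch rear top [213. 398.] [379. 398.] grooves [np.float64(439.0), np.float64(469.0), np.float64(497.0)] down [np.float64(409.0), np.float64(437.0), np.float64(464.0)]
10 win front corners [160. 173.] [433. 173.] clamp [ 87. 319.] [505. 320.] catch rear top [218. 378.] [375. 378.] grooves [np.float64(417.0), np.float64(445.0), np.float64(473.0)] down [np.float64(390.0), np.float64(416.0), np.float64(442.0)]
20 win front corners [167. 164.] [427. 165.] clamp [ 98. 303.] [495. 304.] catch rear top [222. 359.] [372. 360.] grooves [np.float64(398.0), np.float64(424.0), np.float64(451.0)] down [np.float64(373.0), np.float64(398.0), np.float64(423.0)]
30 win front corners [173. 156.] [421. 157.] clamp [107. 289.] [487. 290.] catch rear top [225. 343.] [368. 343.] grooves [np.float64(380.0), np.float64(405.0), np.float64(431.0)] down [np.float64(357.0), np.float64(381.0), np.float64(405.0)]
9.5 [(0, np.float64(213.7)), (-6, np.float64(216.7)), (-12, np.float64(219.9)), (-18, np.float64(223.3)), (-24, np.float64(226.9)
[... 212 characters left out ...]
-18, np.float64(226.8)), (-24, np.float64(230.4)), (-30, np.float64(234.3)), (-36, np.float64(238.5)), (-42, np.float64(242.9)), (-48, np.float64(247.6)), (-54, np.float64(252.6))]
5 [(0, np.float64(219.5)), (-6, np.float64(222.6)), (-12, np.float64(226.0)), (-18, np.float64(229.5)), (-24, np.float64(233.2)), (-30, np.float64(237.2)), (-36, np.float64(241.4)), (-42, np.float64(245.9)), (-48, np.float64(250.7)), (-54, np.float64(255.9))]
2 [(0, np.float64(223.3)), (-6, np.float64(226.5)), (-12, np.float64(230.0)), (-18, np.float64(233.6)), (-24, np.float64(237.4)), (-30, np.float64(241.5)), (-36, np.float64(245.8)), (-42, np.float64(250.5)), (-48, np.float64(255.4)), (-54, np.float64(260.6))]
```

The reported pose fits the picture: window corners and grooves are within 2 px, and the catch is up. So the real fingertips end about 25–36 mm behind the reported TCP. I'll keep stepping down until the force shows contact.

Request:
{"op": "play_rows", "data": {"targets": [{"claw":1,"linear":[0.12,0,0],"rotation":[0,0,0]},{"claw":1,"linear":[0,0,0],"rotation":[0,0,0]},{"claw":1,"linear":[0,0,0],"rotation":[0,0,0]}]}}

```text
time: 5.92
position: [0.5406, 0.0063, 0.021]
tool_rot: [1.123, 1.257, -1.114]
ft_force: [-0.4, -0.2, -1.5]
grip_width: 0.002
```

Request:
{"op": "play_rows", "data": {"targets": [{"claw":1,"linear":[0.12,0,0],"rotation":[0,0,0]},{"claw":1,"linear":[0,0,0],"rotation":[0,0,0]},{"claw":1,"linear":[0,0,0],"rotation":[0,0,0]}]}}

```text
time: 6.17
position: [0.5406, 0.0063, 0.0175]
tool_rot: [1.123, 1.257, -1.114]
ft_force: [0.8, -0.2, 0.5]
grip_width: 0.004
```

Request:
{"op": "play_rows", "data": {"targets": [{"claw":1,"linear":[0.12,0,0],"rotation":[0,0,0]},{"claw":1,"linear":[0,0,0],"rotation":[0,0,0]},{"claw":1,"linear":[0,0,0],"rotation":[0,0,0]}]}}

```text
time: 6.42
position: [0.5408, 0.0064, 0.0143]
tool_rot: [1.123, 1.257, -1.113]
ft_force: [0.3, 0.5, 0.2]
grip_width: 0.004
```

Request:
{"op": "play_rows", "data": {"targets": [{"claw":1,"linear":[0.12,0,0],"rotation":[0,0,0]},{"claw":1,"linear":[0,0,0],"rotation":[0,0,0]},{"claw":1,"linear":[0,0,0],"rotation":[0,0,0]}]}}

```text
time: 6.67
position: [0.5409, 0.0064, 0.0117]
tool_rot: [1.123, 1.256, -1.114]
ft_force: [-1.9, 0.4, 2.7]
grip_width: 0.004
```

Request:
{"op": "play_rows", "data": {"targets": [{"claw":1,"linear":[0.12,0,0],"rotation":[0,0,0]},{"claw":1,"linear":[0,0,0],"rotation":[0,0,0]},{"claw":1,"linear":[0,0,0],"rotation":[0,0,0]}]}}

```text
time: 6.92
position: [0.541, 0.0063, 0.0091]
tool_rot: [1.123, 1.256, -1.114]
ft_force: [-1.4, 0.9, 3.4]
grip_width: 0.006
```

Contact is found at a TCP z of about 13 mm, so the tip lies about 37 mm behind the reported TCP. The catch needs a TCP z of about 0 to 1 mm.

Request:
{"op": "play_rows", "data": {"targets": [{"claw":1,"linear":[0.16,0,0],"rotation":[0,0,0]},{"claw":1,"linear":[0,0,0],"rotation":[0,0,0]},{"claw":1,"linear":[0,0,0],"rotation":[0,0,0]}]}}

```text
time: 7.17
position: [0.5413, 0.0064, 0.0053]
tool_rot: [1.123, 1.256, -1.114]
ft_force: [-1.9, -0.4, 3.6]
grip_width: 0.006
```

Request:
{"op": "play_rows", "data": {"targets": [{"claw":1,"linear":[0.16,0,0],"rotation":[0,0,0]},{"claw":1,"linear":[0,0,0],"rotation":[0,0,0]},{"claw":1,"linear":[0,0,0],"rotation":[0,0,0]}]}}

```text
time: 7.42
position: [0.5414, 0.0063, 0.0018]
tool_rot: [1.122, 1.255, -1.114]
ft_force: [-1.8, -0.1, 5.0]
grip_width: 0.005
```

```bash
python3 go.py -8.5 0 0.5
```

```text
t 7.4167 rel catch mm -1.170036017635589 -0.540135074009401 z 1.8206496558652516 F [-1.8 -0.1  5. ] w 0.004715440103733243
linear units [ 0.05 -0.29 -0.02] rot units [ 0.001  0.002 -0.006]
```

Request:
{"op": "play_rows", "data": {"targets": [{"claw":1,"linear":[0.09,0,0],"rotation":[0,0,0]},{"claw":1,"linear":[0,0,0],"rotation":[0,0,0]},{"claw":1,"linear":[0,0,0],"rotation":[0,0,0]}]}}

```text
time: 7.67
position: [0.5414, 0.0063, 0.0004]
tool_rot: [1.122, 1.256, -1.114]
ft_force: [-1.3, -0.2, 5.3]
grip_width: 0.006
```

Request:
{"op": "play_rows", "data": {"targets": [{"claw":1,"linear":[0,-0.12,-0.02],"rotation":[0,0,0]},{"claw":1,"linear":[0,-0.12,0],"rotation":[0,0,0]},{"claw":1,"linear":[0,0,0],"rotation":[0,0,0]}]}}

```text
time: 7.92
position: [0.5413, 0.0064, 0.0035]
tool_rot: [1.127, 1.247, -1.106]
ft_force: [-3.9, -0.6, 5.6]
grip_width: 0.004
```

```bash
python3 go.py -20 0 -0.5
```

```text
t 7.9167 rel catch mm -1.2110677510635142 -0.42422805697794796 z 3.463435313484288 F [-3.9 -0.6  5.6] w 0.0042339930351387636
linear units [ 0.14 -0.75 -0.02] rot units [ 0.001  0.002 -0.013]
```

```bash
python3 - <<'E'
from h import *
s=get_state(); print(np.round(s['joint_positions'],3),np.round(s['qd'],3),np.round(s['joint_torque'],1),s['torque'],s['ft_force'])
E
```

```text
[ 0.454  0.297 -0.582  1.922  0.202  0.958 -1.671] [-0.001 -0.002 -0.002 -0.011  0.001  0.005 -0.001] [ -0.  -36.5  -4.4 -27.1   0.2  -1.9   0. ] [-0.03670468  0.99526605  0.01242576] [-3.93323782 -0.61207939  5.6047997 ]
```

Request:
{"op": "play_rows", "data": {"targets": [{"claw":1,"linear":[0.14,0,0],"rotation":[0.001,0.002,-0.013]},{"claw":1,"linear":[0.04,0,0],"rotation":[0,0,0]}]}}

```text
time: 8.08
position: [0.541, 0.0065, 0.0]
tool_rot: [1.119, 1.263, -1.122]
ft_force: [-0.7, -0.7, 5.5]
grip_width: 0.006
```

```bash
python3 go.py -20 0 -0.5
```

```text
t 8.0833 rel catch mm -1.5058851728973073 -0.35391054941198 z 0.021805016234374697 F [-0.7 -0.7  5.5] w 0.0063483588287229125
linear units [ 0.02 -0.74 -0.01] rot units [-0.     0.001  0.   ]
```

Request:
{"op": "play_rows", "data": {"targets": [{"claw":1,"linear":[0.04,-0.25,0],"rotation":[0,0,0]}]}}

```text
time: 8.17
position: [0.5384, 0.0063, 0.0002]
tool_rot: [1.123, 1.259, -1.116]
ft_force: [3.7, 0.8, 5.4]
grip_width: 0.006
```

```bash
python3 go.py -20 0 -0.5
```

```text
t 8.1667 rel catch mm -4.154451669194067 -0.20910189133594465 z 0.1906399786374413 F [3.7 0.8 5.4] w 0.0059381814706893285
linear units [ 0.02 -0.63 -0.01] rot units [-0.     0.001 -0.004]
```

Request:
{"op": "play_rows", "data": {"targets": [{"claw":1,"linear":[0.05,-0.25,0],"rotation":[0,0,-0.004]},{"claw":1,"linear":[0.05,-0.25,0],"rotation":[0,0,-0.003]}]}}

```text
time: 8.33
position: [0.5352, 0.006, 0.0011]
tool_rot: [1.126, 1.253, -1.11]
ft_force: [6.4, 1.4, 4.7]
grip_width: 0.005
```

```bash
python3 go.py -20 0 -0.5
```

```text
t 8.3333 rel catch mm -7.327310323590714 -0.09949912020727776 z 1.0716216979723692 F [6.4 1.4 4.7] w 0.005285417117926117
linear units [ 0.06 -0.51 -0.  ] rot units [ 0.     0.001 -0.009]
```

Request:
{"op": "play_rows", "data": {"targets": [{"claw":1,"linear":[0.1,-0.3,0],"rotation":[0,0,-0.012]},{"claw":1,"linear":[0.08,-0.35,0],"rotation":[0,0,-0.01]}]}}

```text
time: 8.5
position: [0.5312, 0.0055, 0.0015]
tool_rot: [1.12, 1.26, -1.116]
ft_force: [6.6, 1.6, 4.1]
grip_width: 0.011
```

```bash
python3 go.py -20 0 -0.5
```

```text
t 8.5 rel catch mm -11.34892988217064 -0.12483086966914128 z 1.5091941356118328 F [6.6 1.6 4.1] w 0.010693499056091321
linear units [ 0.08 -0.35 -0.01] rot units [ 0.001  0.001 -0.003]
```

Request:
{"op": "play_rows", "data": {"targets": [{"claw":1,"linear":[0.13,-0.35,0],"rotation":[0,0,-0.008]},{"claw":1,"linear":[0.12,-0.35,0],"rotation":[0,0,-0.008]}]}}

```text
time: 8.67
position: [0.5281, 0.0051, 0.0012]
tool_rot: [1.121, 1.257, -1.114]
ft_force: [8.9, 0.4, 6.5]
grip_width: 0.004
```

```bash
python3 go.py -20 0 -0.5
```

```text
t 8.6667 rel catch mm -14.524092918070165 -0.10717065018171983 z 1.19944087799162 F [8.9 0.4 6.5] w 0.003972356884866085
linear units [ 0.07 -0.22 -0.  ] rot units [ 0.001  0.002 -0.005]
```

Request:
{"op": "play_rows", "data": {"targets": [{"claw":1,"linear":[0.12,-0.4,0],"rotation":[0.001,0.001,-0.01]},{"claw":1,"linear":[0.1,-0.4,0],"rotation":[0,0,-0.008]},{"claw":1,"linear":[0.1,-0.4,0],"rotation":[0,0,-0.008]}]}}

```text
time: 8.92
position: [0.518, 0.004, 0.0012]
tool_rot: [1.121, 1.259, -1.115]
ft_force: [6.3, 1.2, 3.4]
grip_width: 0.006
```

```bash
python3 go.py -78 0 0.5
```

```text
t 8.9167 rel catch mm -24.68615223886494 -0.010076077220818979 z 1.230460325795657 F [6.3 1.2 3.4] w 0.006469335769197407
linear units [ 0.02 -2.13 -0.  ] rot units [ 0.001  0.001 -0.004]
```

Request:
{"op": "play_rows", "data": {"targets": [{"claw":1,"linear":[0.04,-0.4,0],"rotation":[0.001,0.001,-0.008]},{"claw":1,"linear":[0.02,-0.4,0],"rotation":[0,0,-0.006]},{"claw":1,"linear":[0.02,-0.4,0],"rotation":[0,0,-0.006]}]}}

```text
time: 9.17
position: [0.499, 0.0019, 0.0027]
tool_rot: [1.118, 1.265, -1.12]
ft_force: [11.1, 1.4, -8.0]
grip_width: 0.006
```

```bash
python3 go.py -78 0 1.5
```

```text
t 9.1667 rel catch mm -43.808414789071 0.15032119917422668 z 2.664588622709574 F [11.1  1.4 -8. ] w 0.006487308750783908
linear units [ 0.05 -1.37  0.  ] rot units [0.001 0.    0.001]
```

Request:
{"op": "play_rows", "data": {"targets": [{"claw":1,"linear":[0.06,-0.25,0],"rotation":[0,0,0]},{"claw":1,"linear":[0.05,-0.25,0],"rotation":[0,0,-0.002]},{"claw":1,"linear":[0.04,-0.25,0],"rotation":[0,0,-0.002]}]}}

```text
time: 9.42
position: [0.4865, 0.0004, 0.0007]
tool_rot: [1.122, 1.259, -1.113]
ft_force: [4.9, 0.2, 1.9]
grip_width: 0.002
```

```bash
python3 go.py -78 0 1.5
```

```text
t 9.4167 rel catch mm -56.41083515223509 0.13061660311742607 z 0.732729337480878 F [4.9 0.2 1.9] w 0.0021418360030318606
linear units [-0.04 -0.86  0.  ] rot units [ 0.001  0.    -0.005]
```

Request:
{"op": "play_rows", "data": {"targets": [{"claw":1,"linear":[0.01,-0.25,0],"rotation":[0.001,0,-0.005]},{"claw":1,"linear":[0.01,-0.25,0],"rotation":[0,0,-0.002]},{"claw":1,"linear":[0.01,-0.2,0],"rotation":[0,0,-0.002]}]}}

```text
time: 9.67
position: [0.4693, -0.0018, 0.0004]
tool_rot: [1.117, 1.266, -1.123]
ft_force: [3.9, 1.3, 0.1]
grip_width: 0.006
```

```bash
python3 go.py -78 0 1.5
```

```text
t 9.6667 rel catch mm -73.73874538195251 0.05903944782716729 z 0.4138586363372776 F [3.9 1.3 0.1] w 0.006208447005275693
linear units [-0.04 -0.17  0.  ] rot units [0.    0.    0.003]
```

Request:
{"op": "play_rows", "data": {"targets": [{"claw":1,"linear":[0,-0.1,0],"rotation":[0,0,0]},{"claw":1,"linear":[0,0,0],"rotation":[0,0,0]}]}}

```text
time: 9.83
position: [0.4654, -0.0023, 0.0002]
tool_rot: [1.117, 1.267, -1.124]
ft_force: [3.6, 0.8, 1.3]
grip_width: 0.006
```

Request:
{"op": "play_rows", "data": {"targets": [{"claw":1,"linear":[0,-0.12,0],"rotation":[0,0,-0.003]}]}}

```text
time: 9.92
position: [0.463, -0.0026, 0.0004]
tool_rot: [1.115, 1.269, -1.127]
ft_force: [13.4, 2.0, -1.7]
grip_width: 0.008
```

```bash
python3 go.py -78 0 1.5; python3 - <<'E'
from h import *
s=get_state(); im=get_image('wrist'); cv2.imwrite('pics/w5raw.png',im)
cv2.imwrite('pics/w5.png',cv2.resize(im[60:260,220:430],None,fx=3,fy=3,interpolation=cv2.INTER_CUBIC))
E
```

```text
t 9.9167 rel catch mm -80.03710671484191 -0.025519120122573916 z 0.37236817444416537 F [13.4  2.  -1.7] w 0.008022238618075642
linear units [-0.05  0.08 -0.  ] rot units [-0.     0.     0.005]
```

View pics/w5.png

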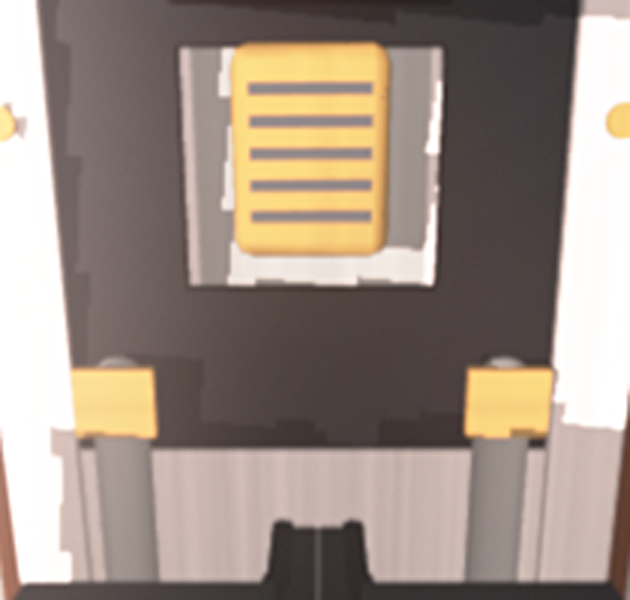

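The catch is up in the window, spanning (235–388, 40–255) and standing above the plate at the window's far end. The push force jumped to 13 N at the stop. I'll back the fingers off the bow and lift clear.

Request:
{"op": "play_rows", "data": {"targets": [{"claw":1,"linear":[0,0.2,0],"rotation":[0,0,0]},{"claw":1,"linear":[0,0.15,0],"rotation":[0,0,0]},{"claw":1,"linear":[0,0,0],"rotation":[0,0,0]}]}}

```text
time: 10.22
position: [0.4672, -0.0022, -0.0015]
tool_rot: [1.11, 1.276, -1.134]
ft_force: [-0.5, 0.0, 0.2]
grip_width: 0.003
```

```bash
python3 go.py -70 0 20
```

```text
t 10.2167 rel catch mm -75.84300835263171 -0.1385075940643251 z -1.4909287107780638 F [-0.5  0.   0.2] w 0.003410894402946577
linear units [-0.86  0.22 -0.01] rot units [-0.     0.     0.012]
```

Free of contact, with about 4 mm of clearance to the bow. I'll raise it in steps.

Request:
{"op": "play_rows", "data": {"targets": [{"claw":1,"linear":[-0.2,0.12,0],"rotation":[0,0,0.006]},{"claw":1,"linear":[-0.4,0,0],"rotation":[0,0,0.004]},{"claw":1,"linear":[-0.5,0,0],"rotation":[0,0,0]}]}}

```text
time: 10.47
position: [0.4647, -0.0014, 0.0233]
tool_rot: [1.114, 1.276, -1.129]
ft_force: [0.0, -0.0, -0.4]
grip_width: 0.007
```

```bash
python3 go.py -70 0 120
```

```text
t 10.4667 rel catch mm -78.20448453476793 0.9804850696013324 z 23.3160022138242 F [ 0.  -0.  -0.4] w 0.007357341413038183
linear units [-3.87  0.27  0.03] rot units [ 0.    -0.002  0.009]
```

Request:
{"op": "play_rows", "data": {"targets": [{"claw":1,"linear":[-0.6,0.1,0],"rotation":[0,0,0.005]},{"claw":1,"linear":[-1,0,0],"rotation":[0,0,0]},{"claw":1,"linear":[-1,0,0],"rotation":[0,0,0]},{"claw":1,"linear":[-1,0,0],"rotation":[0,0,0]},{"claw":1,"linear":[-0.6,0,0],"rotation":[0,0,0]},{"claw":1,"linear":[0,0,0],"rotation":[0,0,0]},{"claw":1,"linear":[0,0,0],"rotation":[0,0,0]}]}}

```text
time: 11.05
position: [0.4646, -0.0007, 0.138]
tool_rot: [1.116, 1.271, -1.123]
ft_force: [0.2, 0.4, 0.1]
grip_width: 0.001
```

```bash
python3 go.py -70 0 120; python3 - <<'E'
from h import *
im=get_image('wrist'); s=get_image('scene')
a=cv2.resize(im,(480,300),interpolation=cv2.INTER_AREA); b=cv2.resize(s[120:320,150:470],(480,300),interpolation=cv2.INTER_CUBIC)
cv2.imwrite('pics/fin.png',np.vstack([a,b]))
E
```

```text
t 11.05 rel catch mm -78.29795969649507 1.7375309298252182 z 137.9984783422885 F [0.2 0.4 0.1] w 0.0012910016425124716
linear units [0.72 0.34 0.07] rot units [ 0.001 -0.001  0.005]
```

View pics/fin.png

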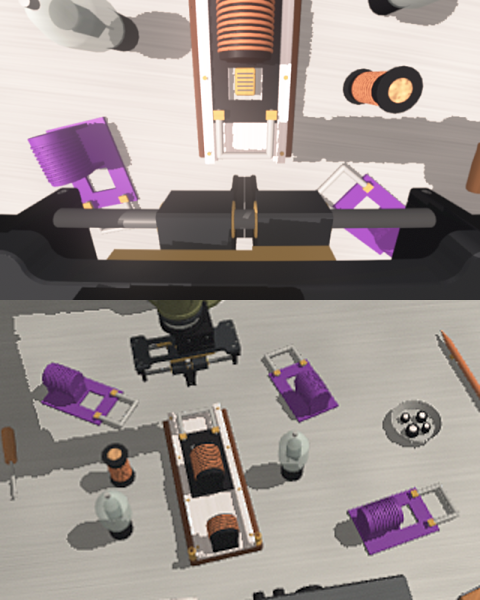

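The wrist view shows the catch up in the window at (244,83). The scene view shows the sled drawn out, seated on its rails and apart from the fixed coil. The valves, spool and other things stand where they were, and the gripper is clear. I'm handing in the job.

```bash
python3 -c "
from bench import close_job; print(close_job())"
```

```text
the job is handed in; nothing more can be done
None
```

The sled is drawn out and locked, and the job is handed in at about 11 s of robot time. With closed fingers I pressed the catch down about 12–13 mm, then pushed the bow out about 71 mm along the rails. I stopped when the catch sprang up in the window, and the push force jumped to 13 N there. Then I backed off and lifted clear.

**Last checks:**
- The wrist and scene pictures show the catch up in the window, the sled on its rails, and the valves and other things in view standing in place.
- The wrist force was about 0 with the gripper clear. The highest force I read on the wrist was about 14 N.

**What disagreed:**
- **Fingertips:** the closed fingertips ended about 37 mm short of the reported TCP, so I set the press depth by the force reading and the pictures.
- **First push:** it did not move the sled and only tilted the tool by about 1°. I levelled it and pushed again.
- **Pull on the bow:** partway through the slide the force read about 8 N downward on the tool, so the fingers were briefly pulling up on the bow by friction. The rails' lips held the sled, and I corrected it straight away.
- **Measurements:** the top and wrist cameras disagreed by about 3–4 mm on where the catch stands along the coupler.

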